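Clear the routing fixture and hold its spring jaw open

ROBOT

A 7-joint arm with a two-finger parallel gripper is mounted at the origin on the work surface. World frame = base frame: x ahead of the robot, y to its left, z up, the work surface at z = 0. Lengths are in m, angles in rad, forces in N, time in s.
With the tool pointing down it reaches from about 0.35 to 0.9 m from the base axis. Payload 8.1 kg.
Tool frame: the origin (TCP) lies on the centre line of the jaws, within the pads' length; the fingertips stand 11 mm ahead of it and the grasp point (between the pads) lies 8 mm behind it; z points along the fingers, y is the line along which they close (so a half turn about z gives the same grasp; the last joint's range is limited). The gripper opens to 92 mm and grips with 3 to 60 N. Pads are 19 mm wide; open, the fingers measure 130 mm over their backs; the gripper's body (75 mm by 190 mm) begins 47 mm behind the grasp point.
Start: joints at [-0.103, 0.434, 0.025, 1.573, -0.012, 1.134, -0.075], TCP at [0.625, -0, 0.238] pointing down, gripper open.
Joint ranges: [-2.62, 2.62], [-0.44, 2.09], [-1.27, 1.32], [0.08, 2.57], [-1.32, 4.46], [0.12, 2], [-2.74, 2.74]. Speed limits (rad/s): [2.22, 2.22, 3.01, 3.01, 3.14, 3.14, 3.14].

INTERFACE

Orientations are given as a unit quaternion [x, y, z, w].
In Python, from rig import env gives the robot as it stands.
- The arm moves only by the tool drive_tool, never from a script. Its argument "series" is a list that holds one entry, the list of rows, each a list of 7 numbers: the shift along the tool's x, y, z in cm, then the turn, a rotation vector about the tool's x, y, z in degrees, then the opening, from 0 (shut) to 1 (fully open). A call has 1 to 8 rows; each row is the pose to reach, as a shift and turn from the pose commanded when the call began, along the tool's axes at that moment; what a row does not reach only later rows make up. A row lasts 1/8 s, in which the tool goes at most 62.5 mm and 10.7 degrees, less where a joint would pass 70% of its speed; a pose out of reach is approached as far as the arm can. A call with a gripper value outside its range is refused whole. The fingers move at their own pace and stop on an object; "squeeze" is the grip in N (left out, the last holds). Time passes only in rows, so rows that repeat a pose let the fingers close. It gives the time, the measured TCP pose, the force, the opening and the grip force at its end, in the units of the state.
- env.sense(): the state, without advancing time (a new reading comes with each control period).
- env.snapshot(name): name is "scene" or "side" or "wrist"; returns the picture (480x640x3 uint8, red, green, blue); there is no depth.
- env.camera_params(name): a dict with "K" (3x3 intrinsics, pixels), "k1" (the pictures are not rectified: a ray, as slopes to the right and down, at radius r is drawn at 1 + k1 r^2 times it, then the intrinsics apply), "R" (3x3) and "t" (3): a world point X has camera coordinates R X + t; the wrist camera has in their place "mount" (4x4, takes a point from camera to tool coordinates, whose origin is the TCP and whose axes are the flange's). Camera axes: x right, y down, z forward; pixel columns grow to the right and rows downward; lengths in m; the calibration is good to about 2 mm. A picture is of the moment at which its call begins: read the wrist's pose just before it. camera_params takes no time and is no camera call.
- env.job_done(): hands the job in; it is judged then, once.
Trained networks look in the newest picture that a camera, given by its name, has taken for a name from the list of things; names that differ only in an ending like _2 or _b are one class to them, and where a whole thing is asked for, a point or a joint stands for the part that bears it (a point fixed in the world has none). Each returns a list of dicts, best first, with "conf" (0 to 1); they miss things now and then, are a little off and sometimes report something else, mostly with a low value. They report only what shows in the picture. A call takes as long as a camera call.
- env.search_frame(thing, camera): "xy" ([column, row] in pixels, amid what is visible of it).
The state is a dict: "t": time; "joints": joint angles; "qvel": joint speeds; "effort": joint torques, N m; "ee_pos": TCP position; "tcp_rot": TCP orientation; "ft_force": force on the tool from outside, world axes, zero at the start; "wrist_torque": the same for the moment, N m; "opening": finger opening in m; "gripper_force": force on a finger pad.
Only numpy, scipy, OpenCV 4.12 (cv2) and the standard library are available. Lean on these libraries where they do the work, as an engineer would, in place of code of your own. Each camera call takes 0.05 s, during which the arm holds its last target. There are 200 camera calls.

TASK

With the jaw still shut, clear the two blue offcuts lying in front of the routing fixture's spring jaw: the round plug goes into the round tub, the straight bar into the rectangular tray. Then pull the jaw (it has a bar handle on top) back against its spring until its pointer lines up with the white line on the dark index block, and keep it there: the program finishes while still holding the jaw at the line, with nothing let go. Leave the workpiece lying where it is against the fence, and do not disturb the ear defenders or the brush.

Things in the scene. Friction and masses are not known exactly. Their poses are not given: they have to be found in the camera images.
- fixture: Fixture screwed to the table: wooden base 300 (x) x 250 (y) x 18 mm, origin at the centre of its underside. Its x axis points from the aluminium spring block (x -147 to -125, top 42 mm above the table) to the aluminium fence (x 125 to 145, top 48 mm). Low rails with guide rods at y = +-82, up to 41 mm above the table. The jaw slides between block and fence and opens along the fixture's -x.
- jaw_slide (a joint): How far the jaw is pulled open along the fixture's -x, in m: 0 shut, 0.08 end stop. A spring shuts it: 3.6 N when shut, 1.2 N more per cm (8 to 12 N at the line); let go, it springs shut.
- jaw: Sliding jaw: aluminium bar 30 (x) x 176 (y) mm, 22 to 46 mm above the table, with a black bar handle on top: bar 14 (x) x 84 (y) x 16 mm high, centre 72 mm above the table (bar), on two steel posts at y = +-35 mm (60 mm clear between); 18 mm of air between bar and jaw. Origin at the centre of the jaw's underside; shut, at x = +49 mm from the fixture's origin; axes as the fixture's.
- bar (a point): Centre of the black handle bar, 72 mm above the table; axes as the fixture's (the bar runs along y).
- pointer (a point): Tip of the steel pointer that sticks out of the jaw's +y end, 44 mm above the table; moves with the jaw; axes as the fixture's.
- mark: Dark index block, 30 (x) x 16 (y) x 28 mm high, fixed on the +y edge of the fixture's base, a white line 4 mm wide across its top's middle. Origin at the centre of its underside, directly below the line, 18 mm above the table; axes as the fixture's. It stands 40 to 65 mm from the shut jaw's pointer along -x; the jaw is at the line when pointer and origin have the same x in the fixture's axes.
- plug: Blue round plug, a disc of 40 mm diameter, 18 mm high, 25 g, lying flat on the fixture's base in front of the jaw (on the spring block's side). Origin at the centre of its underside.
- bar_piece: Blue straight bar, 70 (x) x 24 (y) x 18 mm high, 30 g, lying flat on the fixture's base beside the plug. Origin at the centre of its underside.
- tub: Grey round open tub fixed to the table, 60 mm high, 160 mm diameter at the rim, 140 at the foot, wall 4, floor 5 mm. Origin at the centre of its underside.
- tray: Grey rectangular open tray fixed to the table, 170 (x) x 140 (y) x 60 mm high, walls 5 mm. Origin at the centre of its underside.
- workpiece: Blue workpiece plate, 60 (x) x 100 (y) x 12 mm, lying on the fixture's base between jaw and fence; to be left alone. Origin at the centre of its underside.
- ear_defenders: Black ear defenders lying on the table, about 135 (x) x 155 (y) x 72 mm, origin under the middle between the cups; to be left alone.
- brush: Flat bench brush with a wooden handle lying on the table, 200 mm long along its x axis, 42 wide, 20 high, origin under its middle; to be left alone.

How it is judged:
On the way:
1. plug lies in the tub and bar in the tray, both let go, the jaw still shut (horizontal distance between plug and tub below 0.07 m and z of plug in the frame of tub below 0.05 m and x of bar_piece in the frame of tray between -0.08 and 0.08 m and y of bar_piece in the frame of tray between -0.065 and 0.065 m and z of bar_piece in the frame of tray below 0.05 m and contact force between the fingers and plug below 0.2 N and contact force between the fingers and bar_piece below 0.2 N and linear speed of each of plug, bar_piece below 0.05 m/s and value of joint jaw_slide below 0.012 m), for 0.2 s.
At the end, for the whole second after the job is handed in: The plug lies in the tub and the bar in the tray; the jaw stands still with its pointer within 6 mm of the white line, held against its spring by the fingers on the jaw or its handle (more than 3 N of contact), with the workpiece within 15 mm of its first place, so that nothing else wedges it (horizontal distance between plug and tub below 0.07 m and z of plug in the frame of tub below 0.05 m and x of bar_piece in the frame of tray between -0.08 and 0.08 m and y of bar_piece in the frame of tray between -0.065 and 0.065 m and z of bar_piece in the frame of tray below 0.05 m and x of pointer in the frame of mark between -0.006 and 0.006 m and velocity of joint jaw_slide between -0.01 and 0.01 m/s and contact force between the fingers and jaw above 3 N and distance of workpiece from where it was at the start of the episode below 0.015 m); the arm keeps its last pose, push and grip.
It fails at once if the jaw is pulled more than 20 mm open while an offcut is not yet in its container (value of joint jaw_slide above 0.02 m and not (horizontal distance between plug and tub below 0.07 m and z of plug in the frame of tub below 0.05 m and x of bar_piece in the frame of tray between -0.08 and 0.08 m and y of bar_piece in the frame of tray between -0.065 and 0.065 m and z of bar_piece in the frame of tray below 0.05 m)).
It fails at once if the workpiece is shifted more than 15 mm (distance of workpiece from where it was at the start of the episode above 0.015 m).
It fails at once if the ear defenders are pushed more than 30 mm (distance of ear_defenders from where it was at the start of the episode above 0.03 m).
It fails at once if the brush is pushed more than 30 mm (distance of brush from where it was at the start of the episode above 0.03 m).
It also fails if it takes over 70 s, if anything falls off the work surface, if the arm or the gripper's body presses on something with over 40 N, if the wrist force passes 120 N, or if a joint passes its speed limit or range.

## Working session

There is one attempt and no reset: what is moved stays moved. The work goes in short steps, Python scripts to look and compute and a tool call to move; the robot and the scene stay as the last step left them, time stands still between calls to the robot, and variables do not carry over. Pictures are saved under pics/ and viewed, at most 10 in all, crops included, and the job is handed in when it is done.

Besides the shell and the picture viewer there is one more tool, called after "Emit:" as a command line: name --argument value ..., lists and objects as JSON in quotes. drive_tool: Moves the arm, as the interface text tells. Its arguments: {"type":"object","properties":{"series":{"type":"array"},"squeeze":{"type":"number"}},"required":["series"]}

```bash
ls; mkdir -p pics; cat > h.py <<'E'
import numpy as np, cv2
from scipy.spatial.transform import Rotation as Ro
from rig import env
def cam(n):
    p=env.camera_params(n); K=np.array(p["K"]); k1=p["k1"]
    if "mount" in p:
        s=env.sense(); T=np.eye(4); T[:3,:3]=Ro.from_quat(s["tcp_rot"]).as_matrix(); T[:3,3]=s["ee_pos"]
        M=np.linalg.inv(T@np.array(p["mount"])); return K,k1,M[:3,:3],M[:3,3]
    return K,k1,np.array(p["R"]),np.array(p["t"])
def unproj(n,uv,z,c=None):
    K,k1,R,t=c or cam(n)
    d=cv2.undistortPoints(np.array([[uv]],float),K,np.array([k1,0,0,0.]))[0,0]
    ray=R.T@np.array([d[0],d[1],1]); o=-R.T@t
    return o+ray*(z-o[2])/ray[2]
def proj(n,X,c=None):
    K,k1,R,t=c or cam(n)
    return cv2.projectPoints(np.array(X,float).reshape(-1,1,3),cv2.Rodrigues(R)[0],t,K,np.array([k1,0,0,0.]))[0][:,0]
def snap(n,f=None):
    c=cam(n); im=env.snapshot(n)
    if f: cv2.imwrite("pics/"+f,cv2.cvtColor(im,cv2.COLOR_RGB2BGR))
    return im,c
E
python3 - <<'E'
from h import *
print(env.sense())
for n in("scene","wrist"):
    im,c=snap(n,n+"0.png")
    for th,z in dict(plug=.036,bar_piece=.036,tub=.03,tray=.03,mark=.046,pointer=.044,bar=.08,workpiece=.03,fixture=.02,ear_defenders=.04,brush=.02).items():
        r=env.search_frame(th,n)
        for q in r[:2]: print(n,th,np.round(q["xy"]),round(q["conf"],2),unproj(n,q["xy"],z,c).round(3))
E
```

```text
pics
{'t': 0.0, 'joints': array([-0.10256121,  0.43521091,  0.02496634,  1.5740824 , -0.0116301 ,
        1.13397265, -0.07508908]), 'qvel': array([ 0.00048682,  0.00102749,  0.00028684,  0.00017858, -0.00079869,
        0.00020301,  0.00083913]), 'effort': array([ 3.89017032e-04, -6.67853522e+01,  9.84863900e-01, -3.14464223e+01,
       -6.05165795e-02,  4.27553023e-02,  1.12382318e-04]), 'ee_pos': array([ 6.24520924e-01, -6.51326503e-05,  2.36958045e-01]), 'tcp_rot': array([ 7.07143436e-01,  7.07069712e-01, -5.77480323e-04, -5.00359395e-04]), 'ft_force': array([-0.32119769,  0.42352819, -0.50180806]), 'wrist_torque': array([-0.00891592,  0.00720611, -0.03658304]), 'gripper_force': 0.0, 'opening': 0.09179483016596536}
scene bar_piece [338. 223.] 0.69 [ 0.511 -0.034  0.036]
scene bar_piece [222. 152.] 0.56 [ 0.638 -0.369  0.036]
scene tub [467. 347.] 0.62 [0.452 0.346 0.03 ]
scene tub [329. 118.] 0.59 [ 0.345 -0.326  0.03 ]
scene tray [329. 119.] 0.95 [ 0.346 -0.323  0.03 ]
scene mark [356. 285.] 0.53 [0.567 0.117 0.046]
scene pointer [314. 248.] 0.89 [ 0.593 -0.004  0.044]
scene poi
[... 173 characters left out ...]
635 -0.019  0.03 ]
scene workpiece [315. 247.] 0.64 [ 0.585 -0.013  0.03 ]
scene fixture [341. 250.] 0.82 [0.537 0.02  0.02 ]
scene ear_defenders [399. 442.] 0.94 [0.676 0.415 0.04 ]
scene brush [221. 152.] 0.64 [ 0.637 -0.383  0.02 ]
wrist plug [282. 223.] 0.71 [ 0.583 -0.008  0.036]
wrist plug [326. 232.] 0.67 [ 0.631 -0.018  0.036]
wrist bar_piece [215. 240.] 0.84 [ 0.508 -0.028  0.036]
wrist tray [228. 191.] 0.6 [0.525 0.025 0.03 ]
wrist pointer [283. 222.] 0.84 [ 0.585 -0.005  0.044]
wrist bar [285. 222.] 0.76 [0.591 0.003 0.08 ]
wrist workpiece [260. 105.] 0.68 [0.564 0.111 0.03 ]
wrist workpiece [326. 234.] 0.62 [ 0.631 -0.022  0.03 ]
wrist fixture [228. 189.] 0.56 [0.523 0.026 0.02 ]
```

View pics/scene0.png

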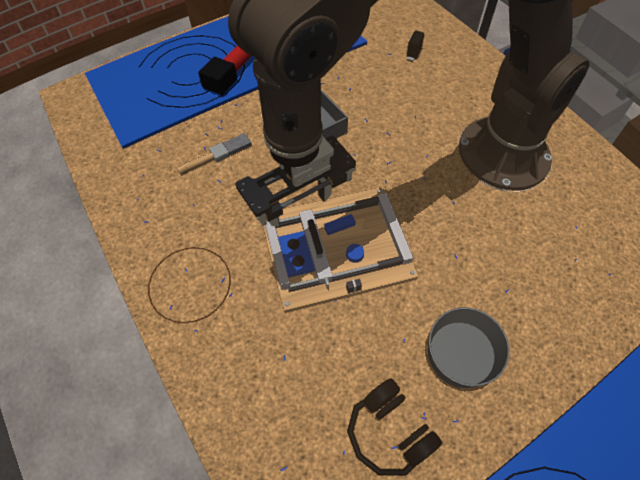

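View pics/wrist0.png

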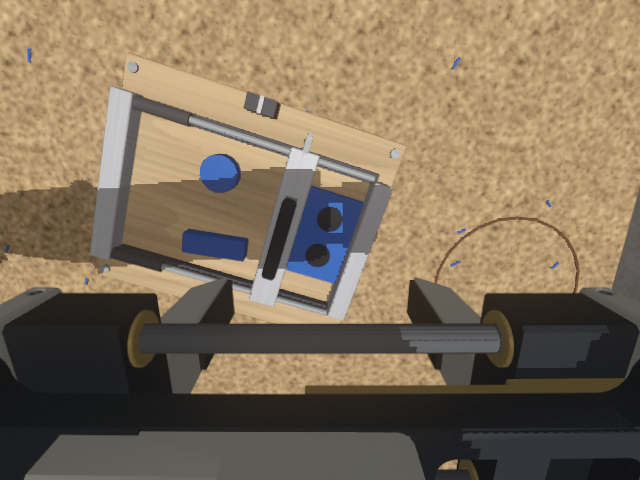

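The wrist picture shows the plug at (220,172), the bar piece at (215,244), the mark line at (262,104), the pointer tip at (309,136) and the handle bar from (291,200) to (269,277). In the scene picture the tub is at (467,347), and the tray is half hidden behind the arm near (345,118).

```bash
python3 - <<'E'
from h import *
c=cam("wrist")
P=lambda u,v,z:unproj("wrist",(u,v),z,c)[:2]
for n,a in dict(plug=(220,170,.036),barL=(183,240,.036),barR=(247,248,.036),bar=(215,242,.036),mark=(262,104,.046),ptr=(309,136,.044),hA=(290,199,.08),hB=(269,277,.08),screwTL=(133,67,.02),screwTR=(395,154,.02)).items(): print(n,P(*a).round(4))
d=P(395,154,.02)-P(133,67,.02); print("yaw",np.degrees(np.arctan2(d[1],d[0])))
d=P(290,199,.08)-P(269,277,.08); print("yaw",np.degrees(np.arctan2(d[1],d[0]))-90)
im,_=snap("wrist")
hsv=cv2.cvtColor(im,cv2.COLOR_RGB2HSV); m=cv2.inRange(hsv,(105,120,50),(130,255,255))
n,l,s,ce=cv2.connectedComponentsWithStats(m)
for i in range(1,n):
    if s[i,4]>300:
        r=cv2.minAreaRect(np.argwhere(l==i)[:,::-1].astype(np.float32)); b=cv2.boxPoints(r)
        print(r, [P(*q,.036).round(3).tolist() for q in b],P(*ce[i],.034).round(4))
# tub rim from scene
for uv in((428,340),(508,350),(465,308)): print("rim",unproj("scene",uv,.06)[:2].round(3))
for uv in((347,124),(320,95),(323,140)): print("tray",unproj("scene",uv,.06)[:2].round(3))
snap("side","side0.png")
for t in("tray","tub"):print(t,[(q["xy"],q["conf"],unproj("side",q["xy"],.03)) for q in env.search_frame(t,"side")])
E
```

```text
plug [0.5204 0.0479]
barL [ 0.473 -0.028]
barR [ 0.5431 -0.0371]
bar [ 0.5082 -0.0302]
mark [0.5688 0.1105]
ptr [0.6132 0.0814]
hA [0.5963 0.0252]
hB [ 0.5734 -0.0531]
screwTL [0.4369 0.148 ]
screwTR [0.7041 0.0634]
yaw -17.556996241377224
yaw -16.338668503037766
((218.00003051757812, 173.00001525878906), (38.18376159667969, 35.35533905029297), 45.0) [[0.491, 0.046], [0.519, 0.071], [0.545, 0.044], [0.517, 0.018]] [0.5177 0.0446]
((323.79595947265625, 235.52369689941406), (54.06161880493164, 86.32858276367188), 17.818889617919922) [[0.584, -0.061], [0.615, 0.031], [0.67, 0.014], [0.643, -0.082]] [ 0.628  -0.0221]
((213.6648712158203, 244.28921508789062), (64.10061645507812, 22.926498413085938), 8.972626686096191) [[0.468, -0.04], [0.475, -0.014], [0.544, -0.026], [0.538, -0.052]] [ 0.5058 -0.0335]
rim [0.52  0.295]
rim [0.401 0.399]
rim [0.415 0.284]
tray [ 0.335 -0.258]
tray [ 0.335 -0.385]
tray [ 0.416 -0.245]
tray [([378.4, 421.2], 0.78, array([ 0.40572978, -0.35108197,  0.03      ])), ([303.8, 265.0], 0.63, array([0.52868037, 0.03508996, 0.03      ])), ([344.9, 268.4], 0.3, array([ 0.59156605, -0.01835507,  0.03      ]))]
tub [([207.1, 210.6], 0.83, array([0.45827948, 0.35333998, 0.03      ])), ([340.0, 264.9], 0.39, array([ 0.5906499 , -0.00294901,  0.03      ]))]
```

View pics/side0.png

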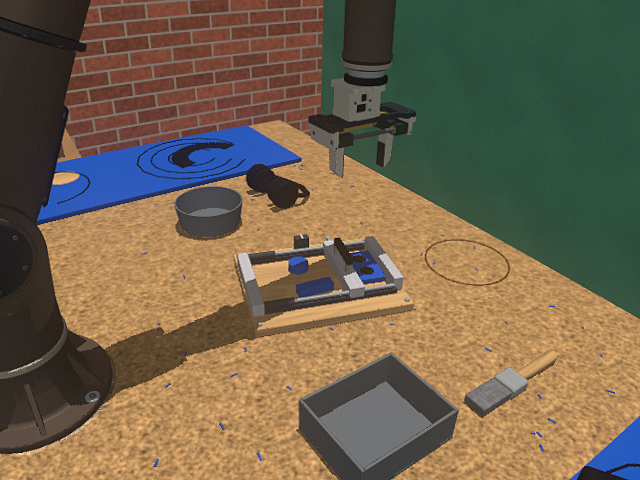

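The side picture shows the tray rim at corners (391,356), (300,403), (457,407), (365,478), and the tub at (208,210). I'm approaching the plug first.

Emit:
drive_tool --series '[[[2,-5,3,0,0,0,0.65],[4.6,-10.5,7,0,0,0,0.65],[4.6,-10.5,10,0,0,0,0.65],[4.6,-10.5,10,0,0,0,0.65]]]' --squeeze 15

```text
t: 1.9
ee_pos: [0.5179, 0.0461, 0.1362]
tcp_rot: [0.707, 0.707, -0.002, -0.001]
ft_force: [0.8, -0.0, 0.1]
opening: 0.0605
gripper_force: 0.0
```

```bash
python3 - <<'E'
from h import *
for uv in((391,356),(300,403),(457,407),(365,478)): print("tray",unproj("side",uv,.06)[:2].round(3))
im,c=snap("wrist","w1.png"); s=env.sense(); print(s["ee_pos"],s["opening"],s["t"])
m=cv2.inRange(cv2.cvtColor(im,cv2.COLOR_RGB2HSV),(105,120,50),(130,255,255))
n,l,st,ce=cv2.connectedComponentsWithStats(m)
for i in range(1,n):
    if st[i,4]>300: print(st[i],ce[i],unproj("wrist",ce[i],.034,c).round(4))
E
```

```text
tray [ 0.482 -0.283]
tray [ 0.318 -0.287]
tray [ 0.493 -0.41 ]
tray [ 0.32  -0.427]
[0.51996895 0.04585734 0.13780547] 0.06042127305939377 1.95
[ 299  218   48   51 1885] [322.48275862 243.4005305 ] [0.5187 0.0455 0.034 ]
[ 437  263   70   31 1276] [470.3346395  280.59952978] [0.6396 0.0141 0.034 ]
[269 309  42  15 329] [283.89057751 318.32826748] [ 0.4862 -0.0213  0.034 ]
```

View pics/w1.png

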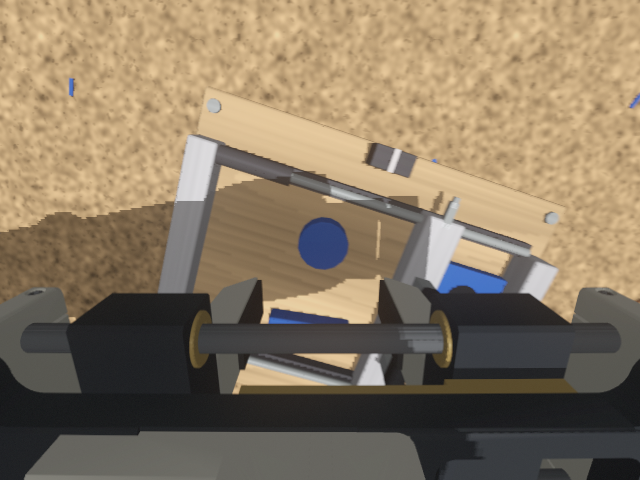

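The plug, at (322,243), maps to (0.519, 0.046), right under the tool. The tray centre is about (0.403, -0.352). Descending to grip.

Emit:
drive_tool --series '[[[0,0,5,0,0,0,0.65],[0,0,9,0,0,0,0.65],[0,0,10.5,0,0,0,0.65],[0,0,10.5,0,0,0,0.65],[0,0,10.5,0,0,0,0.3],[0,0,10.5,0,0,0,0.3],[0,0,10.5,0,0,0,0.3]]]' --squeeze 15

```text
t: 2.82
ee_pos: [0.5208, 0.0461, 0.0338]
tcp_rot: [0.707, 0.707, 0.001, 0.001]
ft_force: [-1.2, -0.4, 7.6]
opening: 0.0388
gripper_force: 15.0
```

Emit:
drive_tool --series '[[[0,0,-5,0,0,0,0.3],[1,0,-10,0,0,0,0.3],[6,-1,-12,0,0,0,0.3],[12,-2.5,-12,0,0,0,0.3],[18,-4,-12,0,0,0,0.3],[24,-5,-12,0,0,0,0.3],[30,-6.2,-12,0,0,0,0.3],[30.6,-6.2,-12,0,0,0,0.3]]]'

```text
t: 3.82
ee_pos: [0.4553, 0.3578, 0.1531]
tcp_rot: [0.704, 0.71, 0.001, -0.001]
ft_force: [-1.0, -0.5, -0.8]
opening: 0.0394
gripper_force: 15.0
```

Emit:
drive_tool --series '[[[0,0,4,0,0,0,0.3],[0,0,8,0,0,0,0.3],[0,0,11.5,0,0,0,0.3],[0,0,12,0,0,0,0.3],[0,0,12,0,0,0,0.6],[0,0,12,0,0,0,0.6],[0,0,6,0,0,0,0.6],[0,0,0,0,0,0,0.5]]]'

```text
t: 4.82
ee_pos: [0.4581, 0.352, 0.1552]
tcp_rot: [0.707, 0.707, 0.0, 0.0]
ft_force: [1.8, 0.8, 0.3]
opening: 0.0495
gripper_force: 0.0
```

Emit:
drive_tool --series '[[[-4.8,0.6,0,0,0,-10,0.5],[-9.6,1.2,0,0,0,-20,0.5],[-14.4,1.8,0,0,0,-30,0.5],[-19.2,2.4,0,0,0,-40,0.5],[-24,3,0,0,0,-50,0.5],[-28.8,3.6,0,0,0,-60,0.5],[-33.6,4.2,0,0,0,-70,0.5],[-38.5,4.8,0,0,0,-80.5,0.5]]]'

```text
t: 5.82
ee_pos: [0.5067, -0.0347, 0.1543]
tcp_rot: [0.08, 0.997, -0.0, 0.001]
ft_force: [1.7, 0.8, -0.4]
opening: 0.0459
gripper_force: 0.0
```

Emit:
drive_tool --series '[[[0,0,0,0,0,0,0.5],[0,0,0,0,0,0,0.5]]]'

```text
t: 6.08
ee_pos: [0.5064, -0.0328, 0.1537]
tcp_rot: [0.084, 0.996, 0.0, 0.001]
ft_force: [0.7, 1.5, 0.2]
opening: 0.0459
gripper_force: 0.0
```

```bash
python3 - <<'E'
from h import *
im,c=snap("wrist","w2.png"); s=env.sense(); print(s["ee_pos"],s["tcp_rot"],s["opening"],s["t"],s["joints"].round(2))
m=cv2.inRange(cv2.cvtColor(im,cv2.COLOR_RGB2HSV),(105,120,50),(130,255,255))
n,l,st,ce=cv2.connectedComponentsWithStats(m)
for i in range(1,n):
    if st[i,4]>300:
        b=cv2.boxPoints(cv2.minAreaRect(np.argwhere(l==i)[:,::-1].astype(np.float32)))
        print(st[i],ce[i].round(),unproj("wrist",ce[i],.034,c).round(4),b.round().tolist(),[unproj("wrist",q,.036,c)[:2].round(4).tolist() for q in b])
E
```

```text
[ 0.50629477 -0.03200441  0.153574  ] [8.30860060e-02 9.96542091e-01 2.16409091e-04 7.27764285e-04] 0.046109268103232515 6.125 [ 0.2   0.36 -0.31  1.94  0.14  0.86  1.22]
[ 304  194   28   82 2207] [318. 234.] [ 0.5026 -0.0351  0.034 ] [[304.0, 194.0], [331.0, 194.0], [331.0, 275.0], [304.0, 275.0]] [[0.4673, -0.0403], [0.4709, -0.0189], [0.5401, -0.0299], [0.5362, -0.0529]]
[ 295  353   92   32 1781] [338. 369.] [ 0.6385 -0.0383  0.034 ] [[294.0, 375.0], [298.0, 346.0], [389.0, 356.0], [386.0, 386.0]] [[0.6366, -0.0808], [0.6053, -0.0717], [0.6306, 0.0107], [0.663, 0.0042]]
```

View pics/w2.png

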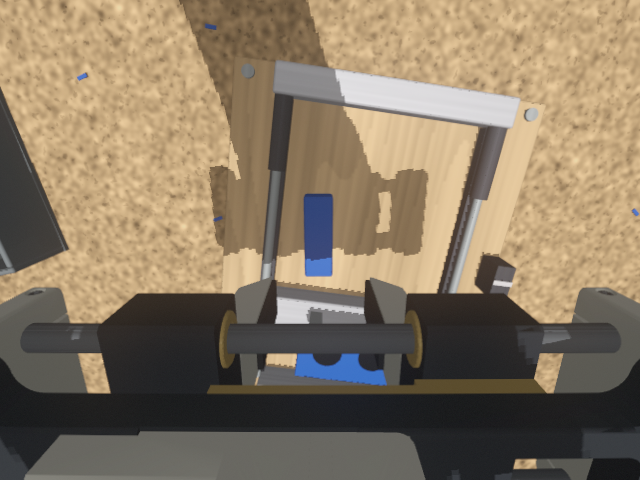

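The bar piece is aligned with the tool, at cols 304–331, rows 194–275. The rod's inner edge is at col ~276, about 25 mm from the bar, so the finger just fits with a narrowed opening.

Emit:
drive_tool --series '[[[-0.4,-0.35,4,0,0,0,0.33],[-0.4,-0.35,8,0,0,0,0.33],[-0.4,-0.35,8,0,0,0,0.33],[-0.4,-0.35,10,0,0,0,0.33],[-0.4,-0.35,11,0,0,0,0.33],[-0.4,-0.35,11.5,0,0,0,0.33],[-0.4,-0.35,12,0,0,0,0.33]]]'

```text
t: 7.0
ee_pos: [0.5099, -0.037, 0.0333]
tcp_rot: [0.083, 0.997, 0.0, 0.001]
ft_force: [0.8, 0.5, 0.0]
opening: 0.0303
gripper_force: 0.0
```

Emit:
drive_tool --series '[[[0,0,0,0,0,0,0.15],[0,0,0,0,0,0,0.15],[0,0,0,0,0,0,0.15],[0,0,-4,0,0,0,0.15],[0,0,-8,0,0,0,0.15],[0,0,-12,0,0,0,0.15]]]'

```text
t: 7.75
ee_pos: [0.5092, -0.0372, 0.1541]
tcp_rot: [0.083, 0.997, 0.0, -0.0]
ft_force: [0.7, 0.1, -0.7]
opening: 0.0238
gripper_force: 15.0
```

Emit:
drive_tool --series '[[[1,-5.5,0,0,0,0,0.15],[2,-11,0,0,0,0,0.15],[3,-16.5,0,0,0,0,0.15],[4,-22,0,0,0,0,0.15],[5,-27.5,0,0,0,0,0.15],[5.2,-32.8,0,0,0,0,0.15],[5.2,-32.8,4,0,0,0,0.15],[5.2,-32.8,4,0,0,0,0.15]]]'

```text
t: 8.75
ee_pos: [0.4019, -0.3511, 0.1107]
tcp_rot: [0.083, 0.997, 0.002, -0.002]
ft_force: [-0.2, 1.6, 0.0]
opening: 0.0239
gripper_force: 15.0
```

Emit:
drive_tool --series '[[[0,0,4,0,0,0,0.15],[0,0,8,0,0,0,0.15],[0,0,8,0,0,0,0.15],[0,0,8,0,0,0,0.45],[0,0,8,0,0,0,0.45],[0,0,2,0,0,0,0.45],[0,0,-4,0,0,0,0.45]]]'

```text
t: 9.62
ee_pos: [0.4039, -0.3519, 0.1553]
tcp_rot: [0.083, 0.997, -0.0, 0.0]
ft_force: [1.1, -1.2, -0.7]
opening: 0.0411
gripper_force: 0.0
```

Emit:
drive_tool --series '[[[-1,4,-1,0,0,10,0.45],[-2.5,8,-3,0,0,20,0.45],[-4,12.5,-3,0,0,30,0.45],[-5.5,17,-3,0,0,40,0.45],[-7,21.5,-3,0,0,50,0.45],[-8.5,26,-3,0,0,60,0.45],[-10,30.5,-3,0,0,70,0.45],[-11,34,-3,0,0,80,0.45]]]'

```text
t: 10.62
ee_pos: [0.5697, -0.0325, 0.1844]
tcp_rot: [0.706, 0.709, 0.001, 0.001]
ft_force: [0.6, -0.5, 0.0]
opening: 0.0409
gripper_force: 0.0
```

Emit:
drive_tool --series '[[[-2.2,0.8,0,0,0,10,0.45],[-2.2,0.8,0,0,0,17.4,0.45],[-2.2,0.8,0,0,0,17.4,0.45],[-2.2,0.8,0,0,0,17.4,0.45]]]'

```text
t: 11.12
ee_pos: [0.5768, -0.0564, 0.1835]
tcp_rot: [0.802, 0.597, 0.0, 0.0]
ft_force: [0.4, 0.5, -0.1]
opening: 0.0412
gripper_force: 0.0
```

```bash
python3 - <<'E'
from h import *
s=env.sense(); print(s["ee_pos"],s["tcp_rot"],s["opening"],s["t"])
im,c=snap("wrist","w3.png"); 
sc,_=snap("scene","s3.png"); sd,_=snap("side")
a=np.hstack([cv2.resize(sc[280:440,380:560],(400,356)),cv2.resize(sd[330:480,280:480],(400,300))[:356] if 0 else cv2.resize(sd[330:480,280:480],(400,356))])
cv2.imwrite("pics/ck.png",cv2.cvtColor(a,cv2.COLOR_RGB2BGR))
E
```

```text
[ 0.57679549 -0.0564205   0.18350235] [8.02335340e-01 5.96873301e-01 4.89777975e-04 1.58950469e-04] 0.04122044884543298 11.125
```

View pics/w3.png

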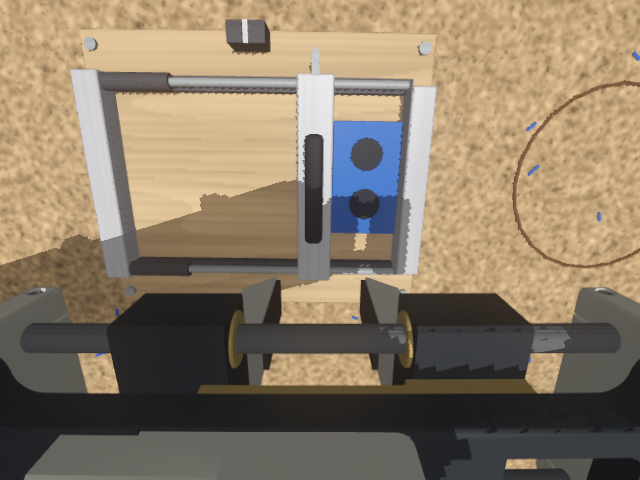

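View pics/ck.png

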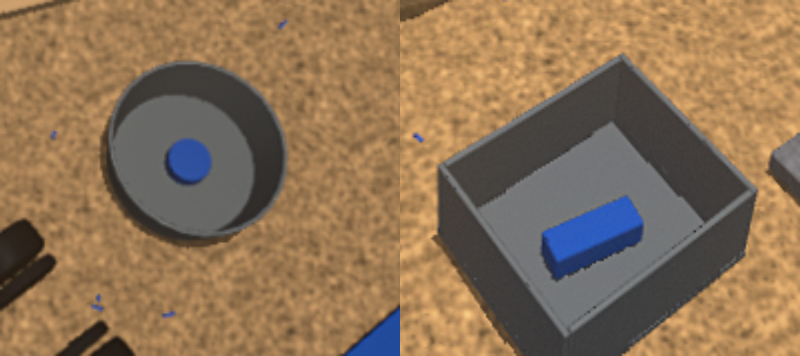

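Plug and bar piece both lie in their containers. In the wrist view the handle bar runs from (314,135) to (313,242), the pointer tip is at (316,50) and the white line at (245,31).

```bash
python3 - <<'E'
from h import *
c=cam("wrist"); s=env.sense(); R=Ro.from_quat(s["tcp_rot"]).as_matrix()
T=lambda u,v,z:(R.T@(unproj("wrist",(u,v),z,c)-s["ee_pos"])).round(4)
for n,a in dict(hA=(314.5,137,.08),hB=(313.5,241,.08),h=(314,189,.08),ptr=(315.5,50,.044),line0=(244,21,.046),line1=(246,41,.046),baseTL=(82,30,.018),baseTR=(435,37,.018),jawT=(316,75,.046),jawB=(314,279,.046)).items(): print(n,T(*a))
E
```

```text
hA [ 0.0796 -0.0045  0.1031]
hB [ 0.001  -0.0056  0.1031]
h [ 0.0421 -0.005   0.1031]
ptr [ 0.1442 -0.0041  0.1391]
line0 [ 0.1633 -0.0577  0.1371]
line1 [ 0.1499 -0.057   0.1371]
baseTL [ 0.1659 -0.1993  0.1651]
baseTR [0.1602 0.0953 0.1652]
jawT [ 0.1262 -0.0037  0.1371]
jawB [-0.0463 -0.0061  0.137 ]
```

Emit:
drive_tool --series '[[[4.2,-0.5,4,0,0,1,0.45],[4.2,-0.5,8,0,0,1,0.45],[4.2,-0.5,11,0,0,1,0.45],[4.2,-0.5,11.2,0,0,1,0.45],[4.2,-0.5,11.2,0,0,1,0.1],[4.2,-0.5,11.2,0,0,1,0.1],[4.2,-0.5,11.2,0,0,1,0.1],[4.2,-0.5,11.2,0,0,1,0.1]]]' --squeeze 30

```text
t: 12.28
ee_pos: [0.5841, -0.0149, 0.0717]
tcp_rot: [0.808, 0.589, 0.0, -0.0]
ft_force: [-2.1, 0.7, 7.2]
opening: 0.0135
gripper_force: 30.0
```

Emit:
drive_tool --series '[[[0,-0.8,0,0,0,0,0.1],[0,-1.6,0,0,0,0,0.1],[0,-2.5,0,0,0,0,0.1],[0,-3.5,0,0,0,0,0.1],[0,-4.4,0,0,0,0,0.1],[0,-5,0,0,0,0,0.1],[0,-5.3,0,0,0,0,0.1],[0,-5.3,0,0,0,0,0.1]]]'

```text
t: 13.28
ee_pos: [0.5361, 0.0002, 0.0717]
tcp_rot: [0.809, 0.588, 0.002, 0.002]
ft_force: [8.5, -3.9, -3.5]
opening: 0.0138
gripper_force: 30.0
```

```bash
python3 - <<'E'
from h import *
s=env.sense(); print(s["ee_pos"],s["ft_force"],s["opening"],s["gripper_force"])
im,c=snap("wrist","w4.png"); sc,_=snap("scene"); sd,_=snap("side")
a=np.vstack([cv2.resize(im[0:280,150:550],(800,280*2))[:0+560]])
b=np.hstack([cv2.resize(sc[240:320,300:420],(400,267),interpolation=2),cv2.resize(sd[220:300,250:370],(400,267),interpolation=2)])
cv2.imwrite("pics/ck4.png",cv2.cvtColor(np.vstack([cv2.resize(im[60:220,200:600],(800,320)),b]),cv2.COLOR_RGB2BGR))
E
```

```text
[5.36075462e-01 2.42535932e-04 7.17224213e-02] [ 8.5223862  -3.89257022 -3.49979489] 0.013778396015055573 30.002509653568268
```

View pics/ck4.png

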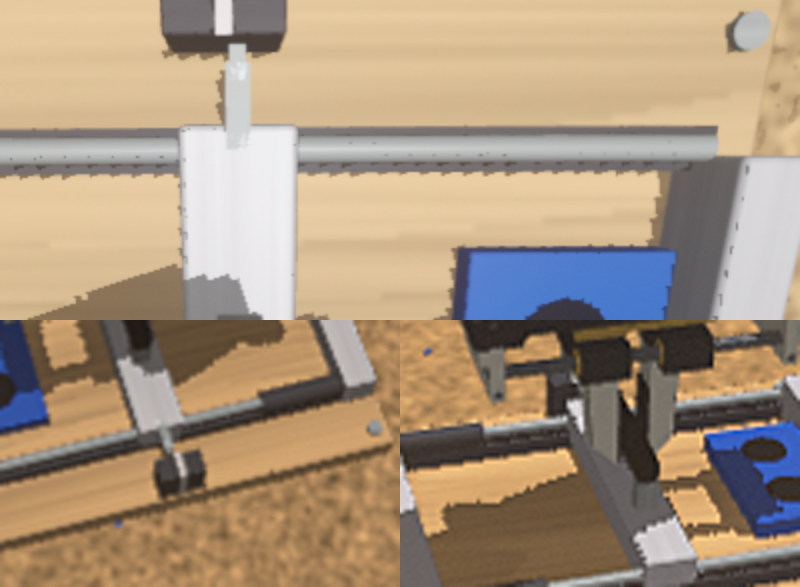

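The pointer tip, at crop (237,45), sits about 3.3 mm short of the line at crop (223,15), so I'm pulling on a little.

Emit:
drive_tool --series '[[[0,-0.2,0,0,0,0,0.1],[0,-0.35,0,0,0,0,0.1],[0,-0.35,0,0,0,0,0.1],[0,-0.35,0,0,0,0,0.1],[0,-0.35,0,0,0,0,0.1]]]'

```text
t: 14.05
ee_pos: [0.533, 0.0012, 0.0717]
tcp_rot: [0.809, 0.588, 0.002, 0.002]
ft_force: [8.6, -4.0, -2.5]
opening: 0.0134
gripper_force: 30.0
```

```bash
python3 - <<'E'
from h import *
s=env.sense(); print(s["ee_pos"],s["ft_force"],s["qvel"].round(3))
im,c=snap("wrist")
cv2.imwrite("pics/ck5.png",cv2.cvtColor(cv2.resize(im[50:150,240:400],(800,500)),cv2.COLOR_RGB2BGR))
E
```

```text
[0.53304861 0.00119699 0.07171725] [ 8.6153251  -3.96124863 -2.4993191 ] [-0.    -0.001 -0.001  0.    -0.    -0.001  0.001]
```

View pics/ck5.png

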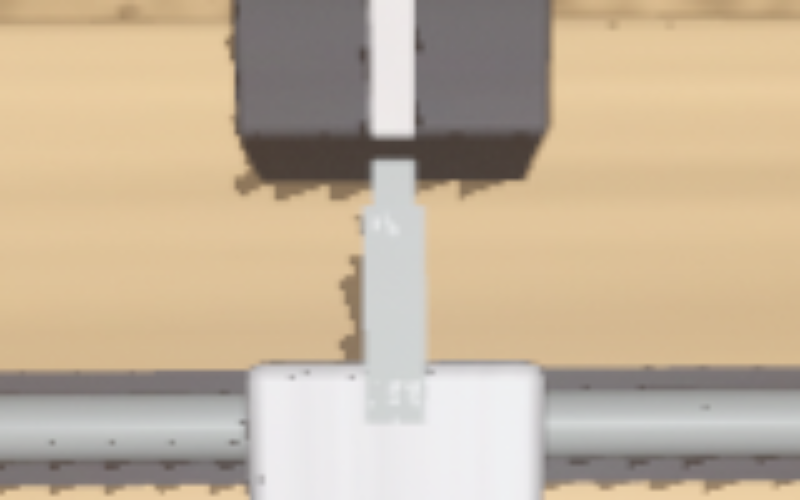

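The pointer tip (col 394) meets the white line (col 393): aligned, held and still.

```bash
python3 -c "
from rig import env
print(env.job_done())"
```

```text
the job is handed in; nothing more can be done
None
```

The job is handed in: the plug is in the tub, the bar is in the tray, and the gripper is holding the jaw still with its pointer on the white line in the last picture (pull about 9.5 N); the judge returned no verdict.

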